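Lock the coffee grinder's shaft and take off its burr cap

ROBOT

A 7-joint arm with a two-finger parallel gripper is mounted at the origin on a cart in front of the work surface, level with it; the furniture and walls round the work are solid. World frame = base frame: x ahead of the robot, y to its left, z up, the work surface at z = 0. Lengths are in m, angles in rad, forces in N, time in s.
With the tool pointing down it reaches from about 0.425 to 0.925 m from the base axis. Payload 6.8 kg.
Tool frame: the origin (TCP) lies at the very end of the fingers, on their centre line; the grasp point (between the pads) lies 19 mm behind it; z points along the fingers, y is the line along which they close (so a half turn about z gives the same grasp; the last joint's range is limited). The gripper opens to 85 mm and grips with 20 to 120 N. Pads are 22 mm wide; open, the fingers measure 114 mm over their backs; the gripper's body (76 mm by 85 mm) begins 54 mm behind the grasp point. The pads swing forward as they close: fully open they stand 13 mm farther back than shut.
Start: joints at [-1.355, 0.477, 0.022, 1.555, -0.011, 1.109, -0.083], TCP at [0.215, 0.64, 0.231] pointing down, gripper open.
Joint ranges: [-2.96, 2.96], [-0.34, 2.1], [-1.41, 1.46], [0.24, 2.44], [-1.37, 4.51], [0.17, 1.92], [-2.96, 2.96]. Speed limits (rad/s): [2.39, 2.39, 3.14, 3.14, 3.14, 3.14, 3.14].

INTERFACE

Orientations are given as a unit quaternion [w, x, y, z].
In Python, from station import bot gives the robot as it stands. The module is installed in compiled form; this text tells all that it offers.
- The arm moves only by the shell command python3 -m jog 'ROWS' [OPENING] [FORCE]. ROWS is JSON, a list of rows, each a list of 4 numbers: the shift along the tool's x, y, z in cm, then the turn about the tool's z in rad. In form: [[x, y, z, spin], ...]. A call has 1 to 20 rows; each row is the pose to reach, as a shift and turn from the pose commanded when the call began, along the tool's axes at that moment; what a row does not reach only later rows make up. A row lasts 1/12 s, in which the tool goes at most 41.7 mm and 7.16 degrees, less where a joint would pass 70% of its speed; a pose out of reach is approached as far as the arm can. A call with a gripper value outside its range is refused whole. OPENING is the closure, from -1 (fully open) to 1 (shut), set as the call begins (- or left out, the last holds). The fingers move at their own pace and stop on an object; FORCE is the grip in N (left out, the last holds). Time passes only in rows, so rows that repeat a pose let the fingers close. It gives the time, the measured TCP pose, the force, the opening and the grip force at its end, in the units of the state.
- bot.get_obs(): the state, without advancing time (a new reading comes with each control period).
- bot.read_camera(name): name is "scene" or "top" or "wrist"; returns a dict with "pixels" (420x560x3 uint8, red, green, blue), "depth" (420x560 float32, m along the optical axis (not along the pixel's ray), 0 where there is no reading), "fovy" (degrees; the focal length in pixels is half the picture's height over the tangent of half this angle, whatever the lens; pixels are square), "cx", "cy" (the principal point, pixels), "pose" (4x4, takes a point from camera to world coordinates). Camera axes: x right, y down, z forward; pixel columns grow to the right and rows downward; lengths in m; the calibration is good to about 2 mm. A picture is of the moment at which its call begins.
- bot.hand_in(): hands the job in; it is judged then, once.
The state is a dict: "t": time; "q": joint angles; "joint_vel": joint speeds; "joint_torque": joint torques, N m; "eef_pos": TCP position; "tool_rot": TCP orientation; "contact_force": force on the tool from outside, world axes, zero at the start; "torque": the same for the moment, N m; "gripper_width": opening from 0.0 (shut) to 1.0 (fully open); "grasp_force": force on a finger pad.
Only numpy, scipy, OpenCV 4.12 (cv2) and the standard library are available. Lean on these libraries where they do the work, as an engineer would, in place of code of your own. Each camera call takes 0.05 s, during which the arm holds its last target. There are 200 camera calls.

TASK

Open the coffee grinder for cleaning: turn its black lock collar clockwise until the white pointer is fully home at the red mark, which locks the burr shaft, and only then unscrew the orange burr cap above it. Nobody knows whether this grinder's cap has a right- or a left-hand thread, so try it gently both ways, turn it about a sixth of a turn the way that gives, and lift it straight off. Finish with the gripper still holding the cap level and still, about 10 cm above where it sat, with the collar left locked and the things round the grinder left where they stand.

Things in the scene. Friction and masses are not known exactly. Their poses are not given: they have to be found in the camera images.
- grinder: White electric coffee grinder without its hopper, fixed on the worktop, 215 (x) x 132 (y) mm. Origin: centre of its underside; x points from its front (chute, steel cup) to the motor tower at its back. The grinding head's flat top is 172 mm up; the upright burr axis is at x = -35 mm, y = 0. The motor tower starts at x = +44 mm, is 112 mm wide and 238 mm high.
- burr_axis (a point): Point on the burr axis at the height of the head's top plate (172 mm): collar and cap turn about the upright through it. The collar reaches from 176 to 202 mm height; above it the seated cap from 205 to 233 mm.
- lock_collar (a joint): Captive black ribbed collar, round, 62 mm across, 26 mm high; turns about the burr axis (friction about 0.3 N m) and stays where left. 0 = pointer at the white (open) mark; grows clockwise seen from above to a stop at 1.2 rad = red (locked) mark. Starts at 0 to 0.5. Near its locked end it clamps the burr shaft (before that the shaft turns with the cap).
- collar_pointer (a point): Outer top edge of the collar at its white pointer line, 31 mm from the burr axis. The collar can be gripped from above with a finger on each side of the narrower cap.
- lock_mark (a point): The red dot (locked mark) on the head's top plate, 42 mm from the burr axis.
- burr_cap: Orange ribbed round cap, 46 mm across, 28 mm high, about 0.07 kg, screwed on the burr shaft. Origin: centre of its underside, 205 mm above the worktop when seated; z up, x to the white tick on its black top. Starts screwed home with its x along the grinder's x. The hidden thread is right-handed (loosens anticlockwise from above) or left-handed (clockwise); it varies and cannot be seen.
- cap_grip (a point): Middle of the cap's ribbed grip (12 to 28 mm above its underside), on its axis, 20 mm above its underside. The tight way the cap stops within 5 to 10 degrees. The loose way it turns easily; it is free to lift at 40 to 68 degrees from its seat (best about 55), then meets a stop; let go there, it springs up about 5 mm. It cannot be pulled off without turning.
- bean_hopper: The grinder's clear bean hopper, taken off and standing upside down on its black lid, 116 mm across, 120 mm high. Bystander. Origin: centre of its underside.
- clean_brush: Cleaning brush lying flat, 170 mm long. Bystander.
- coffee_jar: Glass coffee jar with a red lid, 60 mm across, 85 mm high. Bystander. Origin: centre of its underside.
- mug: Striped mug, 86 mm across, 101 mm high. Bystander. Origin: centre of its underside.
- lemon: Lemon, 76 x 56 x 55 mm. Bystander.

How it is judged:
By the outcome, as a careful person would: the job done as asked, in the order asked, and still so for the second after the job is handed in, while the arm keeps its last pose, push and grip.
It also fails if it takes over 51 s, if anything falls off the work surface, if the arm or the gripper's body presses on something with over 40 N, if the wrist force passes 120 N, or if a joint passes its speed limit or range.

## Working session

There is one attempt and no reset: what is moved stays moved. The work goes in short steps, Python scripts to look and compute and a shell command to move; the robot and the scene stay as the last step left them, time stands still between calls to the robot, and variables do not carry over. Pictures are saved under pics/ and viewed, at most 10 in all, crops included, and the job is handed in when it is done.

```bash
mkdir -p pics; cat > h.py <<'E'
import numpy as np,cv2
from station import bot
def cam(n):
    c=bot.read_camera(n); c['f']=210/np.tan(np.radians(c['fovy'])/2); return c
def ray(c,u,v):
    d=np.array([(u-c['cx'])/c['f'],(v-c['cy'])/c['f'],1.]); P=np.array(c['pose']); return P[:3,3],P[:3,:3]@d
def onz(c,u,v,z):
    o,d=ray(c,u,v); return o+d*(z-o[2])/d[2]
def pts(c):
    v,u=np.mgrid[:420,:560]; d=c['depth']; P=np.array(c['pose'])
    X=np.stack([(u-c['cx'])/c['f']*d,(v-c['cy'])/c['f']*d,d],-1); return X@P[:3,:3].T+P[:3,3]
def save(c,n): cv2.imwrite('pics/'+n,c['pixels'][:,:,::-1])
def tri(c1,p1,c2,p2):
    o1,d1=ray(c1,*p1);o2,d2=ray(c2,*p2)
    s=np.linalg.lstsq(np.stack([d1,-d2],1),o2-o1,rcond=None)[0]
    a,b=o1+s[0]*d1,o2+s[1]*d2; return (a+b)/2,np.linalg.norm(a-b)
E
python3 - <<'E'
from h import *
ims=[]
for n in ('scene','top','wrist'):
    c=cam(n); save(c,n+'0.png'); ims.append(c['pixels'])
    hsv=cv2.cvtColor(c['pixels'],cv2.COLOR_RGB2HSV)
    m=cv2.inRange(hsv,(7,150,90),(20,255,255))
    k,l,s,ce=cv2.connectedComponentsWithStats(m); X=pts(c)
    for i in range(1,k):
        if s[i,4]>40: print(n,s[i],ce[i].round(1),np.median(X[l==i],0).round(3),X[l==i].min(0).round(3),X[l==i].max(0).round(3))
    print(n,c['pose'][:3,3],c['fovy'])
o=bot.get_obs();print(o)
E
```

```text
scene [356 170  88  24 335] [389.6 179.2] [ 0.441 -0.391  0.013] [ 0.239 -1.218 -0.739] [ 0.523 -0.347  0.019]
scene [264 234  20  22 158] [274.2 247.3] [0.513 0.176 0.227] [0.499 0.138 0.207] [0.54  0.184 0.237]
scene [141 253  19  23 199] [149.7 263.3] [0.774 0.335 0.153] [0.231 0.273 0.044] [0.872 0.611 1.005]
scene [172 256  32  24 403] [188.4 270.1] [0.733 0.262 0.047] [0.722 0.209 0.003] [0.777 0.278 0.09 ]
scene [151 281  23  16 104] [159.2 289.2] [0.77  0.346 0.039] [0.231 0.299 0.009] [0.791 0.611 1.005]
scene [0.23138802 0.61104025 1.00545501] 55.0543491485935
top [488  65  12  11  70] [493.  69.] [ 0.976 -0.486  0.08 ] [ 0.962 -0.504  0.071] [ 0.987 -0.476  0.085]
top [494  85  14  10  91] [501.3  89.7] [ 0.918 -0.503  0.083] [ 0.462 -0.539  0.043] [0.945 0.029 1.028]
top [172 119  11  13  70] [177.8 124.3] [0.785 0.311 0.154] [0.769 0.303 0.145] [0.798 0.326 0.159]
top [165 123  11  10  54] [169.1 127.9] [0.774 0.331 0.157] [0.462 0.029 0.149] [0.788 0.344 1.028]
top [124 125  16  15 136] [131.2 132.2] [0.777 0.445 0.107] [0.462 0.029 0.103] [0.799 0.465 1.028]
top [220 2
[... 332 characters left out ...]
ray([-1.35512834,  0.47759529,  0.02235239,  1.55623891, -0.01149514,
        1.10930479, -0.08308083]), 'joint_vel': array([ 0.00145695, -0.00343319, -0.00193237, -0.00367018, -0.00137485,
       -0.00128989, -0.00073028]), 'joint_torque': array([ 2.48159929e-03, -5.96924686e+01,  1.60992153e+00, -2.81490737e+01,
        1.26340863e-02,  6.60048026e-03, -7.70267434e-06]), 'eef_pos': array([0.21460765, 0.63948114, 0.23055304]), 'tool_rot': array([-6.16983900e-05,  1.61161088e-01,  9.86927860e-01, -7.06342941e-04]), 'contact_force': array([ 0.29123425, -0.70471614,  0.13699982]), 'torque': array([-0.0487955 ,  0.01339949,  0.00121171]), 'grasp_force': 0.0, 'gripper_width': 0.9952736665128612}
```

View pics/scene0.png

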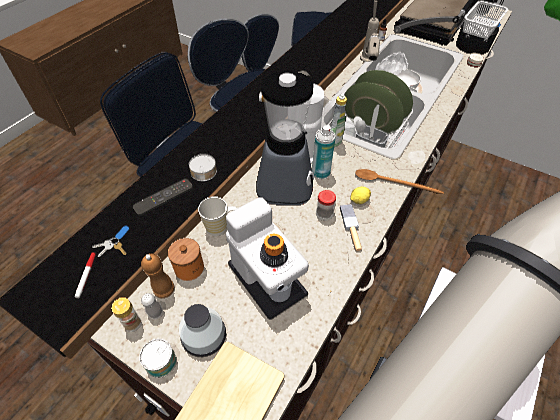

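View pics/top0.png

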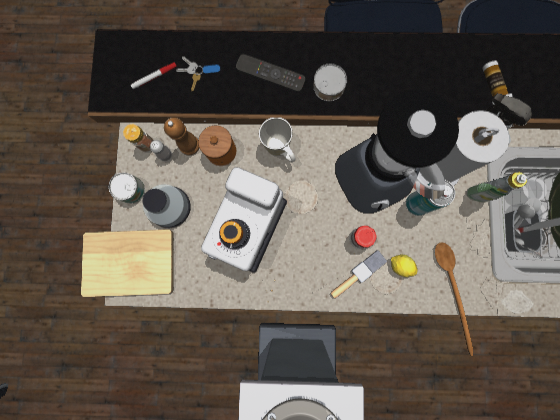

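Both views show the grinder with its head towards the robot. The orange cap is near (233,233) in the top view and (274,247) in scene, at about world (0.52, 0.16, 0.23), and the tower lies up-right of it. I'll go up, then hover over it to measure with the wrist camera.

```bash
python3 -m jog '[[0,0,-4,0],[0,0,-8,0],[0,0,-12,0],[0,0,-16,0],[-3,-2.5,-17,0],[-6,-5,-17,0],[-9,-7.5,-17,0],[-12,-10,-17,0],[-15,-12.5,-17,0],[-18,-15,-17,0],[-21,-17.5,-17,0],[-24,-20,-17,0],[-27,-22,-17,0],[-30,-24.5,-17,0],[-33,-27,-17,0],[-36,-29.5,-17,0],[-39,-32,-17,0],[-42,-34,-17,0],[-44.2,-35.8,-17,0],[-44.2,-35.8,-17,0]]' -1 40
python3 - <<'E'
from h import *
c=cam('wrist'); save(c,'w1.png'); print(c['pose'],c['cx'],c['cy'],c['f'])
t=cam('top'); 
cv2.imwrite('pics/t1.png',cv2.resize(t['pixels'][190:280,180:300,::-1],None,fx=5,fy=5,interpolation=cv2.INTER_CUBIC))
o=bot.get_obs();print(o['t'],o['q'],o['eef_pos'],o['tool_rot'])
E
```

```text
t: 1.82
eef_pos: [0.5226, 0.1527, 0.4013]
tool_rot: [0.001, 0.166, 0.986, -0.001]
contact_force: [0.0, -0.4, 0.3]
gripper_width: 0.996
grasp_force: 0.0
[[ 0.32818587  0.90456344  0.27213787  0.45489533]
 [ 0.94461178 -0.31377704 -0.09619022  0.17770464]
 [-0.00161954  0.28863291 -0.95743847  0.54290312]
 [ 0.          0.          0.          1.        ]] 285.7312154654044 208.32124972028407 359.7260396834972
1.9167 [-0.74008211  0.13753382  0.37761223  1.65044781 -0.05166838  1.36392961
  0.88885125] [0.52017981 0.15865366 0.40106201] [-2.01224356e-04  1.62713275e-01  9.86673368e-01 -1.20570263e-04]
```

View pics/w1.png

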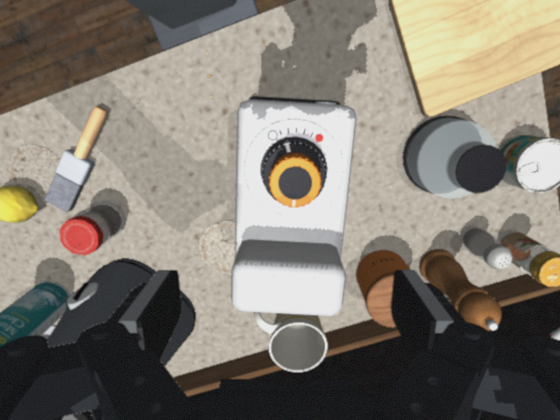

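The wrist view shows the cap's black top at (296,182), its tick at (294,203), the white collar pointer at (288,147), the open mark ring at (273,135) and the red mark at (319,138). The tower lies below the cap in the image. Next I'll turn these into world points.

```bash
cat > meas.py <<'E'
from h import *
def blob(c,m,near,r=40,mina=8):
    k,l,s,ce=cv2.connectedComponentsWithStats(m.astype(np.uint8))
    g=[i for i in range(1,k) if s[i,4]>=mina and np.hypot(*(ce[i]-near))<r]
    i=max(g,key=lambda i:s[i,4]); return ce[i],l==i,s[i]
def cap(c,near,r=30):
    h=cv2.cvtColor(c['pixels'],cv2.COLOR_RGB2HSV)
    ce,m,s=blob(c,cv2.inRange(h,(8,130,110),(22,255,255)),near,r)
    cn=max(cv2.findContours(m.astype(np.uint8),cv2.RETR_CCOMP,cv2.CHAIN_APPROX_NONE)[0],key=cv2.contourArea)
    # hole = black top disc
    f=np.zeros(m.shape,np.uint8); cv2.drawContours(f,[cn],-1,1,-1); 
    hole=(f==1)&~m; ce2,_,s2=blob(c,hole,near,r)
    hc=max(cv2.findContours(hole.astype(np.uint8),cv2.RETR_EXTERNAL,cv2.CHAIN_APPROX_NONE)[0],key=cv2.contourArea)
    e=cv2.fitEllipse(cv2.convexHull(hc)); return np.array(e[0]),e,ce2
E
python3 - <<'E'
from meas import *
w=cam('wrist');t=cam('top');s=cam('scene')
cw,ew,_=cap(w,(296,182));ct,et,_=cap(t,(233,233),20)
print('w',cw,ew,onz(w,*cw,.233),'\nt',ct,et,onz(t,*ct,.233))
print('tri',tri(w,cw,t,ct))
try:
    cs,es,_=cap(s,(274,244),20); print('s',cs,onz(s,*cs,.233),tri(w,cw,s,cs))
except Exception as e: print('scene',e)
h=cv2.cvtColor(w['pixels'],cv2.COLOR_RGB2HSV)
red=cv2.inRange(h,(0,150,100),(5,255,255))|cv2.inRange(h,(172,150,100),(180,255,255))
pr,_,_=blob(w,red,(319,138),12); R=onz(w,*pr,.172); print('red',pr,R)
X=pts(w); print('depth: captop',X[175:190,288:304].reshape(-1,3).mean(0), 'plate',np.median(X[205:225,260:270].reshape(-1,3),0))
C=onz(w,*cw,.233)
roi=np.zeros((420,560),bool); roi[138:158,272:304]=1
wh=roi&(h[...,1]<70)&(h[...,2]>140)
Y=[onz(w,u,v,.202) for v,u in np.argwhere(wh)]
Y=np.array(Y); r=np.hypot(*(Y-C)[:,:2].T); print(np.c_[np.argwhere(wh)[:,::-1],r.round(4)][r<.034])
P=Y[r<.033].mean(0); O=onz(w,273,135,.172)
a=lambda p:np.degrees(np.arctan2(*(p-C)[1::-1]))
for n,p in(('red',R),('ptr',P),('open',O)): print(n,p,a(p),np.hypot(*(p-C)[:2]))
T=onz(w,294,204,.233);print('tick',a(T))
cv2.imwrite('pics/w2.png',cv2.resize(w['pixels'][115:215,235:355,::-1],None,fx=6,fy=6,interpolation=cv2.INTER_CUBIC))
E
```

```text
Traceback (most recent call last):
  File "meas.py", line 12, in cap
    hole=(f==1)&~m; ce2,_,s2=blob(c,hole,near,r)
                             ~~~~^^^^^^^^^^^^^^^
  File "meas.py", line 5, in blob
    i=max(g,key=lambda i:s[i,4]); return ce[i],l==i,s[i]
ValueError: max() iterable argument is empty
```

```bash
python3 - <<'E'
s=open('meas.py').read()
s=s.replace("    f=np.zeros","    cn=cv2.convexHull(np.argwhere(m)[:,::-1].astype(np.int32)); f=np.zeros").replace("hole=(f==1)&~m; ce2","f=cv2.erode(f,np.ones((3,3))); hole=(f==1)&(h[...,2]<90); ce2")
s=s.replace("cn=max(cv2.find","#cn=max(cv2.find").replace("hc=max(cv2","hc=max(cv2").replace("ce2,_,s2=blob(c,hole,near,r)","ce2,hole,s2=blob(c,hole,near,r)")
open('meas.py','w').write(s)
E
cat > m2.py <<'E'
from meas import *
w=cam('wrist');t=cam('top');s=cam('scene')
cw,ew,_=cap(w,(296,182));ct,et,_=cap(t,(233,233),20)
print('w',cw,ew,onz(w,*cw,.233),'\nt',ct,et,onz(t,*ct,.233))
print('tri',tri(w,cw,t,ct))
try:
    cs,es,_=cap(s,(274,244),20); print('s',cs,onz(s,*cs,.233),tri(w,cw,s,cs))
except Exception as e: print('scene',e)
h=cv2.cvtColor(w['pixels'],cv2.COLOR_RGB2HSV)
red=cv2.inRange(h,(0,150,100),(5,255,255))|cv2.inRange(h,(172,150,100),(180,255,255))
pr,_,_=blob(w,red,(319,138),12); R=onz(w,*pr,.172); print('red',pr,R)
X=pts(w); print('depth: captop',X[175:190,288:304].reshape(-1,3).mean(0), 'plate',np.median(X[205:225,260:270].reshape(-1,3),0))
C=onz(w,*cw,.233)
roi=np.zeros((420,560),bool); roi[138:158,272:304]=1
wh=roi&(h[...,1]<70)&(h[...,2]>140)
Y=np.array([onz(w,u,v,.202) for v,u in np.argwhere(wh)])
r=np.hypot(*(Y-C)[:,:2].T); print(len(r),r[r<.034].round(4))
P=Y[r<.032].mean(0); O=onz(w,273,135,.172)
a=lambda p:np.degrees(np.arctan2(*(p-C)[1::-1]))
for n,p in(('red',R),('ptr',P),('open',O)): print(n,p,a(p),np.hypot(*(p-C)[:2]))
T=onz(w,294,204,.233);print('tick',a(T))
cv2.imwrite('pics/w2.png',cv2.resize(w['pixels'][115:215,235:355,::-1],None,fx=6,fy=6,interpolation=cv2.INTER_CUBIC))
E
python3 m2.py
```

```text
Traceback (most recent call last):
  File "m2.py", line 3, in <module>
    cw,ew,_=cap(w,(296,182));ct,et,_=cap(t,(233,233),20)
                                     ~~~^^^^^^^^^^^^^^^^
  File "meas.py", line 12, in cap
    f=cv2.erode(f,np.ones((3,3))); hole=(f==1)&(h[...,2]<90); ce2,hole,s2=blob(c,hole,near,r)
                                                                          ~~~~^^^^^^^^^^^^^^^
  File "meas.py", line 5, in blob
    i=max(g,key=lambda i:s[i,4]); return ce[i],l==i,s[i]
ValueError: max() iterable argument is empty
```

The arm now hides the cap in the top view, so I'll use the first top and scene pictures, since those cameras are fixed.

```bash
sed -i "s/^w=cam.*/w=cam('wrist');t=cam('top');s=cam('scene')\nfor c,n in((t,'top0'),(s,'scene0')): c['pixels']=cv2.imread(f'pics\/{n}.png')[:,:,::-1].copy()/" m2.py; python3 m2.py
```

```text
w [286.64544678 189.35360718] ((286.64544677734375, 189.35360717773438), (30.382741928100586, 30.726619720458984), 101.69083404541016) [0.5231589  0.16195621 0.233     ] 
t [230.15087891 231.36003113] ((230.15087890625, 231.3600311279297), (12.16158390045166, 12.832747459411621), 70.5896224975586) [0.52286212 0.16093245 0.233     ]
tri (array([0.5233866 , 0.1615654 , 0.23052306]), np.float64(0.0007949887366591518))
s [273.48019409 240.49516296] [0.52327172 0.15884627 0.233     ] (array([0.52146115, 0.16228749, 0.23878108]), np.float64(0.0007354063355882077))
red [311.69230769 144.        ] [0.50016201 0.19677976 0.172     ]
depth: captop [0.5190879  0.17151071 0.23412588] plate [0.55655658 0.12563809 0.17057031]
227 [0.0322 0.0317 0.0315 0.0313 0.0311 0.0313 0.031  0.0308 0.0306 0.0303
 0.0299 0.0296 0.0294 0.0292 0.0287 0.0285 0.0283 0.0278 0.0276 0.0274
 0.0269 0.0267 0.0265 0.026  0.0257 0.0255 0.0254 0.0248 0.0246 0.0244]
red [0.50016201 0.19677976 0.172     ] 123.44010879659952 0.041731722530796427
ptr [0.4949292  0.16451702 0.202     ] 174.81669933222463 0.02834561932045425
open [0.47909547 0.16222668 0.172     ] 179.64831270435587 0.0440642613601841
tick 7.628067915183867
```

View pics/w2.png

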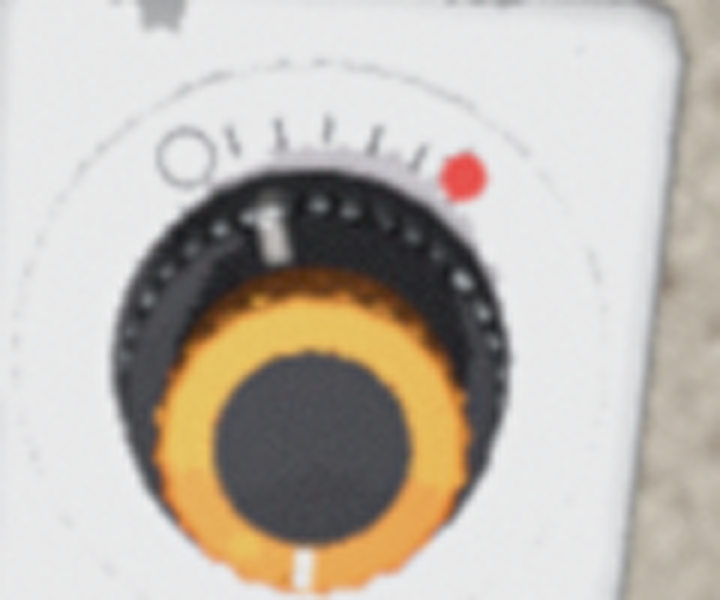

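The points agree. The cap axis is at (0.523, 0.1615) with its top at 0.23 to 0.234, and the red mark's radius of 41.7 mm fits the 42 mm given. The pointer is at 175° and the red mark at 123°, so about 0.90 rad clockwise remains. Now the exact shift to the axis.

```bash
cat > sh.py <<'E'
import sys
from h import *
from scipy.spatial.transform import Rotation as Ro
def shift(p):
    o=bot.get_obs(); R=Ro.from_quat(np.roll(o['tool_rot'],-1)).as_matrix()
    print('t',o['t'],'p',o['eef_pos'].round(4),'shift cm',(R.T@(np.array(p)-o['eef_pos'])*100).round(2),'yaw tool x',np.degrees(np.arctan2(R[1,0],R[0,0])).round(2),'F',o['contact_force'].round(1),'M',o['torque'].round(2),'w',round(o['gripper_width'],3),'gf',round(o['grasp_force'],1),'q',o['q'].round(2))
shift([float(a) for a in sys.argv[1:4]])
E
python3 sh.py .523 .1615 .25
```

```text
t 2.3667 p [0.5196 0.1605 0.4013] shift cm [-0.29  0.21 15.13] yaw tool x 161.51 F [-0.3 -0.4  0.2] M [-0.02 -0.01 -0.03] w 0.999 gf 0.0 q [-0.74  0.14  0.38  1.65 -0.05  1.36  0.89]
```

```bash
python3 -m jog '[[-0.3,0.2,3,0],[-0.3,0.2,6,0],[-0.3,0.2,9,0],[-0.3,0.2,12,0],[-0.3,0.2,14,0],[-0.3,0.2,15,0],[-0.3,0.2,15.1,0],[-0.3,0.2,15.1,0],[-0.3,0.2,15.1,0],[-0.3,0.2,15.1,0]]' -1 40; python3 sh.py .523 .1615 .179
python3 - <<'E'
from h import *
w=cam('wrist'); save(w,'w3.png'); s=cam('scene')
h=cv2.resize(s['pixels'][190:310,200:360,::-1],None,fx=4,fy=4); cv2.imwrite('pics/s3.png',h)
from meas import cap
try:
  c,e,_=cap(w,(290,230),120); print(c,e,onz(w,*c,.233))
except Exception as x: print(x)
E
```

```text
t: 3.2
eef_pos: [0.5244, 0.1612, 0.2519]
tool_rot: [0.001, 0.161, 0.987, 0.001]
contact_force: [0.1, 0.5, 0.0]
gripper_width: 1.004
grasp_force: 0.0
t 3.2 p [0.5244 0.1612 0.2519] shift cm [ 0.15 -0.03  7.29] yaw tool x 161.44 F [0.1 0.5 0. ] M [ 0.03  0.02 -0.01] w 1.004 gf 0.0 q [-0.71  0.25  0.36  1.86 -0.1   1.05  0.94]
[283.78036499 251.75469971] ((283.7803649902344, 251.75469970703125), (55.334075927734375, 59.87221908569336), 89.67377471923828) [0.52275546 0.16198526 0.233     ]
```

View pics/w3.png

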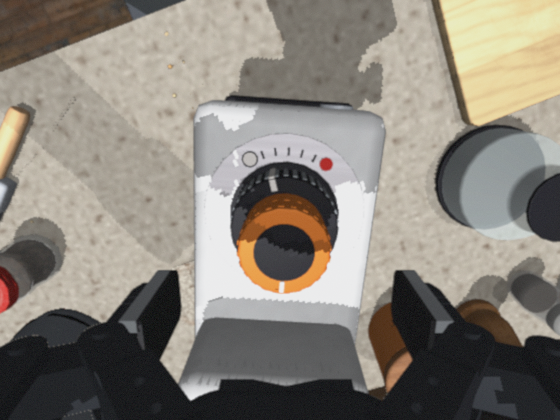

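The wrist view shows the cap top at (284,252), midway between the fingers (tips at about 180 and 394), and the red mark at (327,164). The centre still measures (0.5228, 0.162). I'll go down and close on the collar.

```bash
python3 -m jog '[[0,0,2,0],[0,0,4,0],[0,0,6,0],[0,0,7,0],[0.1,0,7.2,0],[0.1,0,7.2,0],[0.1,0,7.2,0]]' -1 60; python3 sh.py .523 .1615 .179;  python3 -m jog '[[0,0,0,0],[0,0,0,0],[0,0,0,0],[0,0,0,0],[0,0,0,0],[0,0,0,0],[0,0,0,0],[0,0,0,0]]' 1 60; python3 sh.py .523 .1615 .179
```

```text
t: 3.88
eef_pos: [0.5231, 0.1614, 0.1793]
tool_rot: [0.001, 0.161, 0.987, 0.0]
contact_force: [0.5, -1.0, -0.0]
gripper_width: 1.004
grasp_force: 0.0
t 3.8833 p [0.5231 0.1614 0.1793] shift cm [0.01 0.01 0.03] yaw tool x 161.45 F [ 0.5 -1.  -0. ] M [-0.01 -0.01  0.  ] w 1.004 gf 0.0 q [-0.69  0.34  0.35  1.94 -0.14  0.89  0.97]
t: 4.55
eef_pos: [0.5229, 0.1607, 0.1799]
tool_rot: [0.0, 0.161, 0.987, 0.0]
contact_force: [-2.9, -1.4, 9.1]
gripper_width: 0.701
grasp_force: 63.3
t 4.55 p [0.5229 0.1607 0.1799] shift cm [0.01 0.08 0.09] yaw tool x 161.43 F [-2.9 -1.4  9.1] M [-0.53  0.72  0.08] w 0.701 gf 63.3 q [-0.69  0.33  0.35  1.94 -0.14  0.89  0.97]
```

```bash
python3 -m jog '[[0,0,0,0.08],[0,0,0,0.16],[0,0,0,0.24],[0,0,0,0.32],[0,0,0,0.40],[0,0,0,0.48],[0,0,0,0.56],[0,0,0,0.64],[0,0,0,0.72],[0,0,0,0.8],[0,0,0,0.8],[0,0,0,0.8]]' 1 60; python3 sh.py .523 .1615 .179; python3 - <<'E'
from h import *
w=cam('wrist'); save(w,'w4.png')
E
```

```text
t: 5.55
eef_pos: [0.5224, 0.1603, 0.1798]
tool_rot: [-0.0, 0.534, 0.846, 0.0]
contact_force: [-5.4, -3.5, 11.1]
gripper_width: 0.7
grasp_force: 63.7
t 5.55 p [0.5224 0.1603 0.1798] shift cm [0.09 0.1  0.08] yaw tool x 115.51 F [-5.4 -3.5 11.1] M [-0.81  1.1  -0.22] w 0.7 gf 63.7 q [-0.83  0.35  0.52  1.94 -0.22  0.9   0.25]
```

View pics/w4.png

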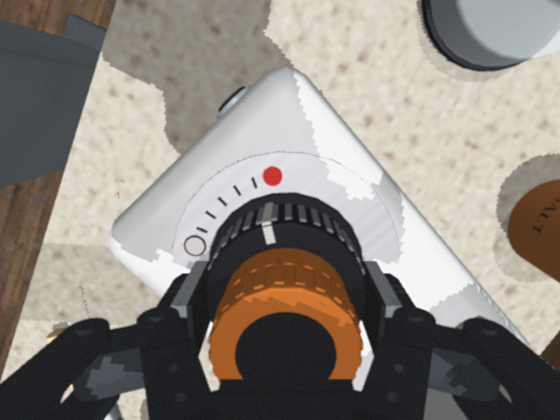

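The collar turned with the grip. Its pointer is at (267,230) and the red mark at (272,176), so about 0.1 rad remains. I'll continue into the stop.

```bash
python3 -m jog '[[0,0,0,0.05],[0,0,0,0.1],[0,0,0,0.12],[0,0,0,0.12]]' 1 80; python3 sh.py .523 .1615 .179;python3 -m jog '[[0,0,0,0.04],[0,0,0,0.08],[0,0,0,0.08],[0,0,0,0.08]]' 1 80; python3 sh.py .523 .1615 .179; python3 - <<'E'
from h import *
w=cam('wrist'); save(w,'w5.png')
E
```

```text
t: 5.93
eef_pos: [0.5225, 0.1598, 0.18]
tool_rot: [0.001, 0.581, 0.814, -0.001]
contact_force: [-4.2, -5.9, 13.3]
gripper_width: 0.696
grasp_force: 83.4
t 5.9333 p [0.5225 0.1598 0.18  ] shift cm [0.15 0.11 0.09] yaw tool x 109.0 F [-4.2 -5.9 13.3] M [-1.4   1.23  2.07] w 0.696 gf 83.4 q [-0.85  0.36  0.55  1.95 -0.23  0.9   0.15]
t: 6.27
eef_pos: [0.523, 0.1572, 0.18]
tool_rot: [0.002, 0.614, 0.789, -0.001]
contact_force: [-4.0, -12.5, 12.1]
gripper_width: 0.696
grasp_force: 84.9
t 6.2667 p [0.523  0.1572 0.18  ] shift cm [0.42 0.1  0.1 ] yaw tool x 104.22 F [ -4.  -12.5  12.1] M [-2.42  0.92  1.45] w 0.696 gf 84.9 q [-0.86  0.36  0.57  1.95 -0.24  0.9   0.08]
```

View pics/w5.png

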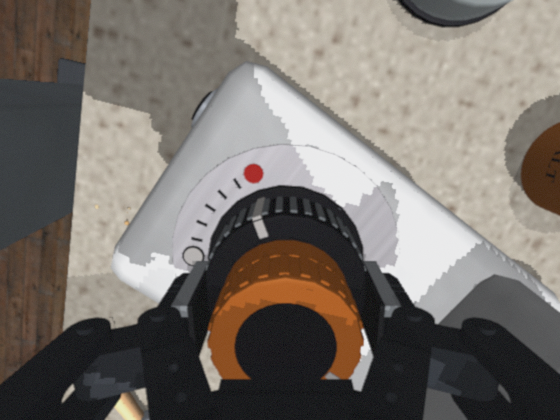

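The torque rose to 2 N m and the pads then slipped, so the collar hit its stop. The pointer is at (260,227) and the red mark at (253,173). I'll check by angle, and release at the same time.

```bash
python3 - <<'E'
from h import *
w=cam('wrist'); C=np.array([.523,.1615])
for n,u,v,z in(('red',253,173,.172),('ptr out',257,217,.202),('ptr in',265,237,.202),('open',193,256,.172)):
    p=onz(w,u,v,z)[:2]-C; print(n,(p+C).round(4),np.degrees(np.arctan2(p[1],p[0])).round(1),np.hypot(*p).round(4))
E
python3 -m jog '[[0,0,0,0],[0,0,0,0],[0,0,0,0],[0,0,0,0],[0,0,0,0]]' -1 60; python3 sh.py .523 .1615 .25
```

```text
red [0.5004 0.197 ] 122.5 0.0421
ptr out [0.5064 0.1886] 121.5 0.0318
ptr in [0.5108 0.182 ] 120.8 0.0238
open [0.4824 0.1531] -168.4 0.0414
t: 6.78
eef_pos: [0.5224, 0.1616, 0.1783]
tool_rot: [-0.0, 0.614, 0.789, 0.0]
contact_force: [-0.3, -0.4, 0.2]
gripper_width: 0.999
grasp_force: 0.0
t 6.7833 p [0.5224 0.1616 0.1783] shift cm [-0.02  0.05 -7.17] yaw tool x 104.18 F [-0.3 -0.4  0.2] M [0.   0.01 0.02] w 0.999 gf 0.0 q [-0.87  0.36  0.57  1.95 -0.25  0.9   0.07]
```

The collar is locked: pointer at 121°, red mark at 122°. Next I'll rise to the cap's grip and close gently.

```bash
python3 -m jog '[[0,0.05,-1,0],[0,0.05,-2,0],[0,0.05,-2.9,0],[0,0.05,-2.9,0],[0,0.05,-2.9,0]]' -1 40;  python3 -m jog '[[0,0,0,0],[0,0,0,0],[0,0,0,0],[0,0,0,0],[0,0,0,0],[0,0,0,0],[0,0,0,0],[0,0,0,0],[0,0,0,0],[0,0,0,0]]' 1 40; python3 sh.py .523 .1615 .207
python3 -m jog '[[0,0,0,-0.06],[0,0,0,-0.12],[0,0,0,-0.18],[0,0,0,-0.18]]'; python3 sh.py .523 .1615 .207
```

```text
t: 7.2
eef_pos: [0.5235, 0.1616, 0.2083]
tool_rot: [0.0, 0.615, 0.789, 0.001]
contact_force: [-0.6, -0.4, -1.0]
gripper_width: 1.001
grasp_force: 0.0
t: 8.03
eef_pos: [0.5226, 0.1612, 0.2072]
tool_rot: [-0.0, 0.615, 0.789, -0.0]
contact_force: [-2.0, -0.3, 1.7]
gripper_width: 0.524
grasp_force: 40.4
t 8.0333 p [0.5226 0.1612 0.2072] shift cm [0.02 0.04 0.02] yaw tool x 104.15 F [-2.  -0.3  1.7] M [-0.06  0.53  0.01] w 0.524 gf 40.4 q [-0.88  0.33  0.58  1.92 -0.22  0.96  0.05]
t: 8.37
eef_pos: [0.5232, 0.1616, 0.2075]
tool_rot: [0.0, 0.54, 0.841, 0.0]
contact_force: [-1.0, 0.9, 1.6]
gripper_width: 0.522
grasp_force: 40.5
t 8.3667 p [0.5232 0.1616 0.2075] shift cm [ 0.   -0.02  0.05] yaw tool x 114.59 F [-1.   0.9  1.6] M [ 0.11  0.19 -0.01] w 0.522 gf 40.5 q [-0.85  0.32  0.54  1.92 -0.2   0.96  0.21]
```

It turned 10° anticlockwise with no resistance. Now the same gentle test clockwise.

```bash
python3 -m jog '[[0,0,0,0.08],[0,0,0,0.16],[0,0,0,0.22],[0,0,0,0.28],[0,0,0,0.28]]'; python3 sh.py .523 .1615 .207; python3 -m jog '[[0,0,0,0.04],[0,0,0,0.07],[0,0,0,0.07]]';  python3 sh.py .523 .1615 .207
```

```text
t: 8.78
eef_pos: [0.5223, 0.1611, 0.207]
tool_rot: [-0.0, 0.654, 0.756, -0.001]
contact_force: [-3.5, -0.3, 2.6]
gripper_width: 0.524
grasp_force: 40.7
t 8.7833 p [0.5223 0.1611 0.207 ] shift cm [0.03 0.08 0.  ] yaw tool x 98.25 F [-3.5 -0.3  2.6] M [-0.21  0.78  0.25] w 0.524 gf 40.7 q [-0.9   0.33  0.61  1.92 -0.23  0.96 -0.04]
t: 9.03
eef_pos: [0.5222, 0.1611, 0.207]
tool_rot: [-0.0, 0.679, 0.734, -0.001]
contact_force: [-4.6, -2.1, 2.7]
gripper_width: 0.524
grasp_force: 40.9
t 9.0333 p [0.5222 0.1611 0.207 ] shift cm [0.04 0.08 0.  ] yaw tool x 94.49 F [-4.6 -2.1  2.7] M [-0.32  0.88  0.73] w 0.524 gf 40.9 q [-0.91  0.33  0.62  1.92 -0.23  0.96 -0.1 ]
```

Clockwise tightens (moment 0.25, then 0.73 N m), and anticlockwise is free, so the thread is right-handed. I'll turn to about 55° anticlockwise from the seat.

```bash
python3 -m jog '[[0,0,0,-0.08],[0,0,0,-0.16],[0,0,0,-0.24],[0,0,0,-0.32],[0,0,0,-0.40],[0,0,0,-0.48],[0,0,0,-0.56],[0,0,0,-0.64],[0,0,0,-0.72],[0,0,0,-0.8],[0,0,0,-0.8]]'; python3 sh.py .523 .1615 .207; python3 -m jog '[[0,0,0,-0.08],[0,0,0,-0.16],[0,0,0,-0.24],[0,0,0,-0.32],[0,0,0,-0.32],[0,0,0,-0.32]]'; python3 sh.py .523 .1615 .207
python3 - <<'E'
from h import *
w=cam('wrist'); save(w,'w6.png')
E
```

```text
t: 9.95
eef_pos: [0.5232, 0.1617, 0.2077]
tool_rot: [0.0, 0.338, 0.941, 0.001]
contact_force: [-3.2, 0.2, 3.1]
gripper_width: 0.525
grasp_force: 40.7
t 9.95 p [0.5232 0.1617 0.2077] shift cm [ 0.01 -0.03  0.07] yaw tool x 140.44 F [-3.2  0.2  3.1] M [ 0.16  0.48 -0.04] w 0.525 gf 40.7 q [-0.78  0.31  0.45  1.91 -0.16  0.95  0.63]
t: 10.45
eef_pos: [0.5233, 0.1616, 0.2076]
tool_rot: [0.0, 0.188, 0.982, 0.001]
contact_force: [-1.7, 0.4, 3.7]
gripper_width: 0.524
grasp_force: 40.7
t 10.45 p [0.5233 0.1616 0.2076] shift cm [ 0.02 -0.02  0.06] yaw tool x 158.37 F [-1.7  0.4  3.7] M [0.25 0.39 0.02] w 0.524 gf 40.7 q [-0.73  0.3   0.39  1.91 -0.14  0.95  0.92]
```

View pics/w6.png

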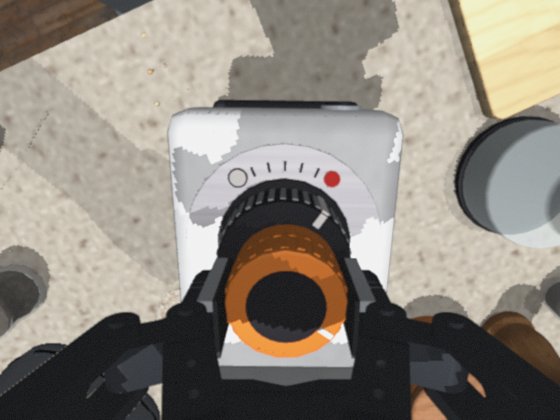

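The tick at (327,336) against the cap centre (288,306) shows a turn of about 52–55°. The pointer (321,219) is still at the red mark (331,179). I'll lift gently and watch the force.

```bash
python3 -m jog '[[0,0,-0.2,0],[0,0,-0.4,0],[0,0,-0.6,0],[0,0,-0.8,0],[0,0,-0.8,0]]'; python3 sh.py .523 .1615 .307
```

```text
t: 10.92
eef_pos: [0.523, 0.161, 0.2155]
tool_rot: [0.0, 0.186, 0.983, -0.0]
contact_force: [0.2, 0.2, -1.1]
gripper_width: 0.522
grasp_force: 40.8
t 10.9167 p [0.523  0.161  0.2155] shift cm [ 0.02  0.05 -9.15] yaw tool x 158.54 F [ 0.2  0.2 -1.1] M [-0.01 -0.03 -0.02] w 0.522 gf 40.8 q [-0.73  0.29  0.39  1.9  -0.13  0.97  0.91]
```

The force is only −1.1 N, about the cap's weight, so the cap is free. I'll lift the rest.

```bash
python3 -m jog '[[0,0,-1,0],[0,0,-2,0],[0,0,-3,0],[0,0,-4,0],[0,0,-5,0],[0,0,-6,0],[0,0,-7,0],[0,0,-8,0],[0,0,-8.8,0],[0,0,-9.1,0],[0,0,-9.1,0],[0,0,-9.1,0],[0,0,-9.1,0],[0,0,-9.1,0],[0,0,-9.1,0],[0,0,-9.1,0]]'; python3 sh.py .523 .1615 .307
python3 - <<'E'
from h import *
w=cam('wrist'); s=cam('scene')
a=w['pixels'][100:400,130:450,::-1]; b=cv2.resize(s['pixels'][150:300,180:380,::-1],(400,300))
cv2.imwrite('pics/f.png',np.hstack([a,b]))
E
```

```text
t: 12.25
eef_pos: [0.5227, 0.1612, 0.3059]
tool_rot: [-0.0, 0.186, 0.983, -0.0]
contact_force: [-0.1, -0.4, -0.5]
gripper_width: 0.525
grasp_force: 41.0
t 12.25 p [0.5227 0.1612 0.3059] shift cm [-0.01  0.04 -0.11] yaw tool x 158.58 F [-0.1 -0.4 -0.5] M [ 0.02  0.   -0.06] w 0.525 gf 41.0 q [-0.76  0.2   0.4   1.79 -0.09  1.16  0.87]
```

View pics/f.png

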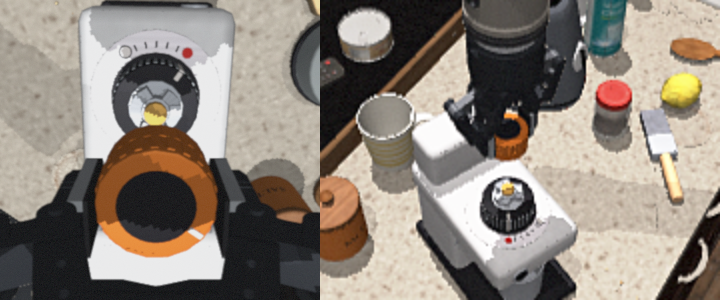

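The picture shows the cap (155,200 in the left half) held level and clear of the bare burr shaft (155,110). The collar pointer (180,73) is still at the red mark (187,52). The mug, jar, brush and lemon stand where they were. I'll hand in.

```bash
python3 -c "
from station import bot
print(bot.hand_in())"
```

```text
the job is handed in; nothing more can be done
None
```

The job is handed in at about 12 s on the robot's clock (verdict not shown): the collar is locked at the red mark, the cap's right-hand thread was unscrewed about 55° anticlockwise, and the gripper holds the cap level about 10 cm above its seat.

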